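Put a set of brass weights back into its graded block

ROBOT

A 6-joint arm with a two-finger parallel gripper is mounted at the origin on a cart in front of the work surface, level with it; the furniture and walls round the work are solid. World frame = base frame: x ahead of the robot, y to its left, z up, the work surface at z = 0. Lengths are in m, angles in rad, forces in N, time in s.
With the tool pointing down it reaches from about 0.35 to 0.975 m from the base axis. Payload 7.1 kg.
Tool frame: the origin (TCP) lies between the finger pads; the fingertips stand ctrl.tip_reach ahead of it and the grasp point (between the pads) lies 5 mm behind it (ctrl.tip_reach is the distance from the TCP to the fingertips, in m); z points along the fingers, y is the line along which they close (so a half turn about z gives the same grasp; the last joint's range is limited). The gripper opens to 88 mm and grips with 3 to 60 N. Pads are 20 mm wide; open, the fingers measure 115 mm over their backs; the gripper's body (75 mm by 178 mm) begins 61 mm behind the grasp point.
Start: joints at [1.215, 0.423, 1.63, -0, 1.089, -0.019], TCP at [0.207, 0.59, 0.237] pointing down, gripper open.
Joint ranges: [-3, 3], [-0.9, 2.11], [0.09, 2.58], [-1.31, 4.45], [0.11, 2.69], [-2.54, 2.54]. Speed limits (rad/s): [2.39, 2.39, 3.01, 3.14, 3.14, 3.14].

INTERFACE

Orientations are given as a rotation vector (axis times angle).
In Python, from station import ctrl gives the robot as it stands.
- The arm moves only by the shell command python3 -m crank 'ROWS' [FORCE]. ROWS is JSON, one flat list of numbers, 7 for each row, row after row: the shift along the tool's x, y, z in m, then the turn, a rotation vector about the tool's x, y, z in degrees, then the finger opening in m, from 0 to 0.0878. A call has 1 to 10 rows; each row is the pose to reach, as a shift and turn from the pose commanded when the call began, along the tool's axes at that moment; what a row does not reach only later rows make up. A row lasts 1/8 s, in which the tool goes at most 62.5 mm and 10.7 degrees, less where a joint would pass 70% of its speed; a pose out of reach is approached as far as the arm can. A call with a gripper value outside its range is refused whole. The fingers move at their own pace and stop on an object; FORCE is the grip in N (left out, the last holds). Time passes only in rows, so rows that repeat a pose let the fingers close. It gives the time, the measured TCP pose, the force, the opening and the grip force at its end, in the units of the state.
- ctrl.state(): the state, without advancing time (a new reading comes with each control period).
- ctrl.camera(name): name is "side" or "top" or "wrist"; returns a dict with "color" (420x560x3 uint8, blue, green, red), "z_map" (420x560 float32, m along the optical axis (not along the pixel's ray), 0 where there is no reading), "vertical_fov" (degrees; the focal length in pixels is half the picture's height over the tangent of half this angle, whatever the lens; pixels are square), "cx", "cy" (the principal point, pixels), "k1" (the pictures are not rectified: a ray, as slopes to the right and down, at radius r is drawn at 1 + k1 r^2 times it, then the intrinsics apply), "rvec" (rotation vector, rad) and "tvec" (3), from world to camera coordinates, as OpenCV has them; the wrist camera has in their place "hand_eye" (4x4, takes a point from camera to tool coordinates, whose origin is the TCP and whose axes are the flange's). Camera axes: x right, y down, z forward; pixel columns grow to the right and rows downward; lengths in m; the calibration is good to about 2 mm. A picture is of the moment at which its call begins: read the wrist's pose just before it.
- ctrl.hand_in(): hands the job in; it is judged then, once.
The state is a dict: "clock": time; "q": joint angles; "qvel": joint speeds; "tau": joint torques, N m; "position": TCP position; "orientation": TCP orientation; "wrist_force": force on the tool from outside, world axes, zero at the start; "ft_torque": the same for the moment, N m; "opening": finger opening in m; "finger_force": force on a finger pad.
Only numpy, scipy, OpenCV 4.12 (cv2) and the standard library are available. Lean on these libraries where they do the work, as an engineer would, in place of code of your own. Each camera call takes 0.05 s, during which the arm holds its last target. There are 200 camera calls.

TASK

Put the five brass weights back into their wooden block in order of size, the largest in the largest well down to the smallest in the smallest, each standing upright with its foot down on the felt of its own well. Somebody has left the smallest weight standing in the largest well, which the largest weight needs. Let go of everything at the end.

Things in the scene. Friction and masses are not known exactly. Their poses are not given: they have to be found in the camera images.
- weight_500g: the largest of five round brass weights with a knob on top: body 44 mm across and 36 mm high, then a 3 mm neck and a knob 18 mm across (widest from 6 mm above the body), 52 mm high in all, about 500 g; it starts upright on the table, to the right of the block. Origin at the centre of its underside, z up its axis . A fixed metal drawer chest, 122 mm high, stands behind the weights
- weight_200g: the second largest of five round brass weights with a knob on top: body 34 mm across and 24 mm high, then a 3 mm neck and a knob 15 mm across (widest from 6 mm above the body), 38 mm high in all, about 200 g; it starts upright on the table, to the right of the block. Origin at the centre of its underside, z up its axis 
- weight_100g: the middle-sized of five round brass weights with a knob on top: body 27 mm across and 21 mm high, then a 3 mm neck and a knob 13 mm across (widest from 6 mm above the body), 34 mm high in all, about 100 g; it starts upright on the table, to the right of the block. Origin at the centre of its underside, z up its axis 
- weight_50g: the second smallest of five round brass weights with a knob on top: body 20 mm across and 17 mm high, then a 3 mm neck and a knob 11 mm across (widest from 6 mm above the body), 29 mm high in all, about 50 g; it starts upright on the table, to the right of the block. Origin at the centre of its underside, z up its axis 
- weight_20g: the smallest of five round brass weights with a knob on top: body 14 mm across and 14 mm high, then a 3 mm neck and a knob 10 mm across (widest from 6 mm above the body), 25 mm high in all, about 20 g; it starts standing loose in the largest well of the block, where it does not belong. Origin at the centre of its underside, z up its axis 
- seat_500g: felt disc on the floor of the largest well in the wooden block; bore 50 mm, mouth countersunk to 58 mm (4 wide, 6 deep). Origin: centre of the felt's upper face, 11.5 mm above the table, 12.5 mm below the block's top; x across the row, y along it towards the larger wells, z up. Block: wood, 82 x 247 x 24 mm high, fixed, at any yaw; five wells in one row on its long middle line, in order of size.
- seat_200g: felt disc on the floor of the second largest well in the wooden block; bore 39.5 mm, mouth countersunk to 47.5 mm (4 wide, 6 deep). Origin: centre of the felt's upper face, 11.5 mm above the table, 12.5 mm below the block's top; x across the row, y along it towards the larger wells, z up. Well centres along the row from the largest: 0, 56.8, 104.5, 145.0, 178.8 mm.
- seat_100g: felt disc on the floor of the middle-sized well in the wooden block; bore 32 mm, mouth countersunk to 40 mm (4 wide, 6 deep). Origin: centre of the felt's upper face, 11.5 mm above the table, 12.5 mm below the block's top; x across the row, y along it towards the larger wells, z up.
- seat_50g: felt disc on the floor of the second smallest well in the wooden block; bore 25 mm, mouth countersunk to 33 mm (4 wide, 6 deep). Origin: centre of the felt's upper face, 11.5 mm above the table, 12.5 mm below the block's top; x across the row, y along it towards the larger wells, z up.
- seat_20g: felt disc on the floor of the smallest well in the wooden block; bore 18.5 mm, mouth countersunk to 26.5 mm (4 wide, 6 deep). Origin: centre of the felt's upper face, 11.5 mm above the table, 12.5 mm below the block's top; x across the row, y along it towards the larger wells, z up.
Not all that is in view belongs to the job. What is shaped like the weight_200g but red is not meant.

How it is judged:
At the end, for the whole second after the job is handed in: Every weight stands in the well of its own size: its axis within 8 mm of the middle of that well's felt, its foot within 3 mm of the height of the felt, upright within 0.1 rad, and at rest (slower than 20 mm/s) (horizontal distance between weight_500g and seat_500g below 0.008 m and z of weight_500g in the frame of seat_500g between -0.003 and 0.003 m and angle between each of weight_500g, weight_200g, weight_100g, weight_50g, weight_20g's own z axis and vertical below 0.1 rad and linear speed of each of weight_500g, weight_200g, weight_100g, weight_50g, weight_20g below 0.02 m/s and horizontal distance between weight_200g and seat_200g below 0.008 m and z of weight_200g in the frame of seat_200g between -0.003 and 0.003 m and horizontal distance between weight_100g and seat_100g below 0.008 m and z of weight_100g in the frame of seat_100g between -0.003 and 0.003 m and horizontal distance between weight_50g and seat_50g below 0.008 m and z of weight_50g in the frame of seat_50g between -0.003 and 0.003 m and horizontal distance between weight_20g and seat_20g below 0.008 m and z of weight_20g in the frame of seat_20g between -0.003 and 0.003 m); the robot touches nothing.
It also fails if it takes over 128 s, if anything falls off the work surface, if the arm or the gripper's body presses on something with over 40 N, if the wrist force passes 120 N, or if a joint passes its speed limit or range.

## Working session

There is one attempt and no reset: what is moved stays moved. The work goes in short steps, Python scripts to look and compute and a shell command to move; the robot and the scene stay as the last step left them, time stands still between calls to the robot, and variables do not carry over. Pictures are saved under pics/ and viewed, at most 14 in all, crops included, and the job is handed in when it is done.

```bash
ls; mkdir -p pics; cat > h.py <<'E'
import numpy as np, cv2
from station import ctrl
from scipy.spatial.transform import Rotation as R
def cam(n):
    s=ctrl.state(); c=ctrl.camera(n); h=c["color"].shape[0]
    c["f"]=h/2/np.tan(np.radians(c["vertical_fov"])/2)
    if n=="wrist":
        T=np.eye(4);T[:3,:3]=R.from_rotvec(s["orientation"]).as_matrix();T[:3,3]=s["position"]
        c["T"]=T@np.array(c["hand_eye"])
    else:
        M=np.eye(4);M[:3,:3]=R.from_rotvec(np.ravel(c["rvec"])).as_matrix();M[:3,3]=np.ravel(c["tvec"])
        c["T"]=np.linalg.inv(M)
    return c
def slopes(c,uv):
    d=(np.atleast_2d(uv).astype(float)-[c["cx"],c["cy"]])/c["f"]; s=d.copy()
    for _ in range(20): s=d/(1+c["k1"]*(s**2).sum(1,keepdims=True))
    return s
def rays(c,uv):
    s=slopes(c,uv); return c["T"][:3,3], np.c_[s,np.ones(len(s))]@c["T"][:3,:3].T
def onplane(c,uv,z):
    o,d=rays(c,uv); return o+d*((z-o[2])/d[:,2:])
def cloud(c):
    h,w=c["z_map"].shape; v,u=np.mgrid[:h,:w]; uv=np.c_[u.ravel(),v.ravel()]
    o,d=rays(c,uv); p=o+d*c["z_map"].reshape(-1,1); p[c["z_map"].ravel()<=0]=np.nan
    return p.reshape(h,w,3)
E
python3 - <<'E'
from h import *
s=ctrl.state(); print({k:np.round(v,3) for k,v in s.items()}, ctrl.tip_reach)
for n in("top","side","wrist"):
    c=cam(n); cv2.imwrite(f"pics/{n}0.png",c["color"]); print(n,np.round(c["T"],3).tolist(),c["f"],c["k1"])
E
```

```text
pics
{'clock': np.float64(0.0), 'q': array([ 1.215,  0.424,  1.631,  0.   ,  1.089, -0.019]), 'qvel': array([ 0.002,  0.   ,  0.001, -0.001, -0.001, -0.   ]), 'tau': array([ 4.0000e-03, -5.4463e+01, -2.7366e+01,  6.5000e-02,  2.3000e-02,
       -0.0000e+00]), 'position': array([0.206, 0.589, 0.236]), 'orientation': array([-5.260e-01, -3.097e+00,  2.000e-03]), 'wrist_force': array([ 0.442, -0.434,  0.53 ]), 'ft_torque': array([-0.022,  0.012, -0.051]), 'finger_force': np.float64(0.0), 'opening': np.float64(0.088)} 0.014
top [[0.01, -0.998, 0.058, 0.483], [-1.0, -0.009, 0.017, 0.082], [-0.017, -0.058, -0.998, 1.062], [0.0, 0.0, 0.0, 1.0]] 521.7414553456967 -0.1301718920040734
side [[0.962, -0.129, 0.239, 0.291], [-0.272, -0.482, 0.833, -0.744], [0.008, -0.867, -0.499, 0.549], [0.0, 0.0, 0.0, 1.0]] 501.5987543776634 -0.07466164109346729
wrist [[0.33, 0.907, 0.26, 0.135], [0.944, -0.317, -0.091, 0.615], [-0.0, 0.276, -0.961, 0.384], [0.0, 0.0, 0.0, 1.0]] 365.26119793961175 0.027466399458908868
```

View pics/top0.png

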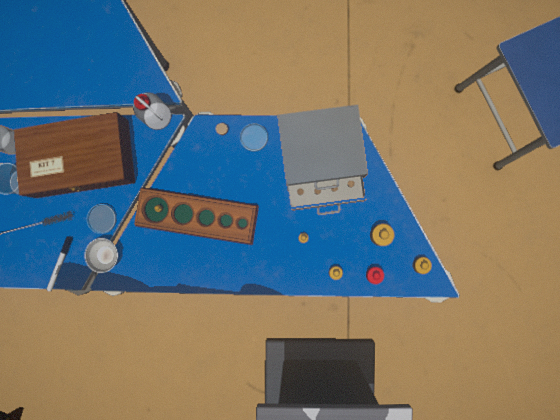

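View pics/side0.png

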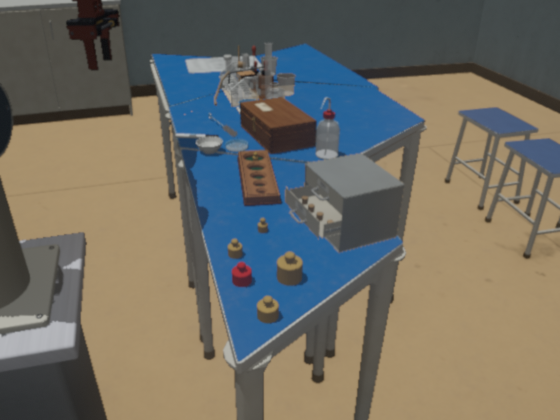

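Candidates in the top view: 500g brass (383,234), 200g brass (424,265), red decoy of 200g shape (376,275), 100g (336,272), 50g (303,238). The 20g is in the largest well (157,209), the chest drawer holds small brass knobs (300,190), and a cork-like disc lies at (222,129). By the description I choose the five brass ones and leave out the red one. Next, the close crop and a measurement.

```bash
cat > m.py <<'E'
from h import *
c=cam("top"); im=c["color"]; P=cloud(c)
cv2.imwrite("pics/crop1.png",cv2.resize(im[185:295,130:440],None,fx=2.58,fy=2.58,interpolation=cv2.INTER_CUBIC))
hsv=cv2.cvtColor(im,cv2.COLOR_BGR2HSV)
m=cv2.inRange(hsv,(14,120,70),(32,255,255)); m[:185]=0;m[295:]=0;m[:,:130]=0;m[:,440:]=0
n,l,st,ce=cv2.connectedComponentsWithStats(m)
for i in range(1,n):
    if st[i,4]>12 and abs(ce[i][0]-300)<200:
        ys,xs=np.where(l==i); p=P[ys,xs]; print("brass",ce[i].round(1),st[i,4],"ztop",np.nanmax(p[:,2]).round(4),"z med",np.nanmedian(p[:,2]).round(4),"xy@.02",onplane(c,ce[i],.02).round(4))
g=cv2.inRange(hsv,(50,60,20),(90,255,160)); g[:185]=0;g[250:]=0;g[:,:135]=0;g[:,262:]=0
n,l,st,ce=cv2.connectedComponentsWithStats(g)
for i in range(1,n):
    if st[i,4]>12: print("felt",ce[i].round(1),st[i].tolist(),onplane(c,ce[i],.0115).round(4))
w=cv2.inRange(hsv,(0,60,40),(18,255,220)); w[:185]=0;w[250:]=0;w[:,:130]=0;w[:,262:]=0
w=cv2.morphologyEx(w,cv2.MORPH_CLOSE,np.ones((25,25)))
k=max(cv2.findContours(w,0,2)[0],key=cv2.contourArea); r=cv2.minAreaRect(k); b=cv2.boxPoints(r)
print(b.round(1).tolist(),onplane(c,b,.024).round(4).tolist(), onplane(c,r[0],.024).round(4))
E
python3 m.py
```

```text
brass [157.5 208.5] 29 ztop 0.0396 z med 0.0337 xy@.02 [[0.5513 0.3619 0.02  ]]
brass [382.7 234.5] 339 ztop 0.0575 z med 0.0369 xy@.02 [[ 0.5033 -0.0923  0.02  ]]
brass [303.  237.9] 52 ztop 0.032 z med 0.0188 xy@.02 [[0.4951 0.067  0.02  ]]
brass [422.4 265.1] 206 ztop 0.0414 z med 0.0255 xy@.02 [[ 0.4426 -0.1726  0.02  ]]
brass [335.4 272.7] 112 ztop 0.038 z med 0.0224 xy@.02 [[0.4265 0.0018 0.02  ]]
felt [155.7 209.1] [145, 198, 23, 23, 353] [[0.5506 0.3679 0.0115]]
felt [182.9 213.4] [174, 205, 18, 18, 251] [[0.5423 0.3112 0.0115]]
felt [205.9 216.9] [199, 210, 15, 15, 167] [[0.5356 0.2638 0.0115]]
felt [225.8 219.9] [221, 215, 11, 11, 96] [[0.5298 0.2233 0.0115]]
felt [242.2 222.6] [238, 219, 9, 8, 52] [[0.5248 0.1898 0.0115]]
[[128.10000610351562, 223.5], [134.89999389648438, 182.5], [258.20001220703125, 203.0], [251.3000030517578, 244.10000610351562]] [[0.52, 0.421, 0.024], [0.6036, 0.4092, 0.024], [0.5637, 0.1571, 0.024], [0.4817, 0.1697, 0.024]] [[0.542  0.2877 0.024 ]]
```

View pics/crop1.png

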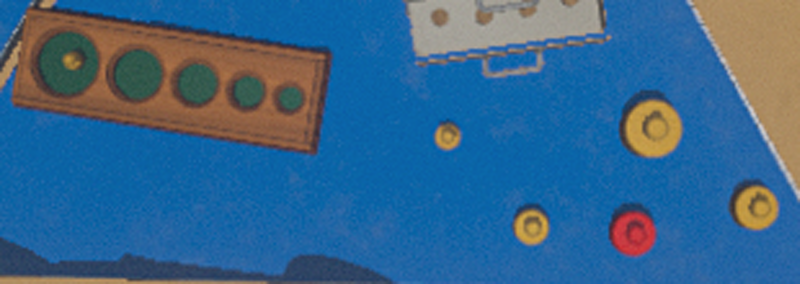

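The crop confirms it: the brass ones at (655,127), (756,207), (531,226) and (447,136) are 500, 200, 100 and 50g, (633,232) is red and not meant, and the 20g is at (73,60) in the big well. I'll square the tool to the world and look down on the block with the wrist camera.

```bash
python3 -m crank '[-0.403,-0.096,0,0,0,-19.3,0.05, -0.403,-0.096,0,0,0,-19.3,0.05, -0.403,-0.096,0,0,0,-19.3,0.05, -0.403,-0.096,0,0,0,-19.3,0.05, -0.403,-0.096,0,0,0,-19.3,0.05, -0.403,-0.096,0,0,0,-19.3,0.05, -0.403,-0.096,0,0,0,-19.3,0.05, -0.403,-0.096,0,0,0,-19.3,0.05, -0.403,-0.096,0,0,0,-19.3,0.05, -0.403,-0.096,0,0,0,-19.3,0.05]' 20
python3 - <<'E'
from h import *
c=cam("top");P=cloud(c)
for nm,(a,b,d,e) in dict(chest=(100,215,280,370),kit=(110,200,12,135),cup=(235,275,80,120)).items():
    q=P[a:b,d:e].reshape(-1,3);q=q[q[:,2]>.03]; print(nm,np.nanpercentile(q,[1,99],axis=0).round(3).tolist())
c=cam("wrist");cv2.imwrite("pics/w1.png",c["color"]);np.save("w1T",c["T"]);s=ctrl.state();print(s["position"].round(4),s["orientation"].round(3),c["T"].round(3).tolist())
E
```

```text
clock: 1.45
position: [0.554, 0.3669, 0.2366]
orientation: [0.002, -3.141, 0.0]
wrist_force: [-0.7, 0.0, -0.0]
opening: 0.0502
finger_force: 0.0
chest [[0.551, -0.045, 0.043], [0.731, 0.108, 0.126]]
kit [[0.523, 0.278, 0.043], [0.73, 0.513, 0.614]]
cup [[0.455, 0.236, 0.571], [0.489, 0.265, 0.642]]
[0.5541 0.367  0.2368] [ 3.000e-03 -3.141e+00 -0.000e+00] [[-0.002, 0.961, 0.276, 0.479], [1.0, 0.002, 0.002, 0.367], [0.001, 0.276, -0.961, 0.385], [0.0, 0.0, 0.0, 1.0]]
```

View pics/w1.png

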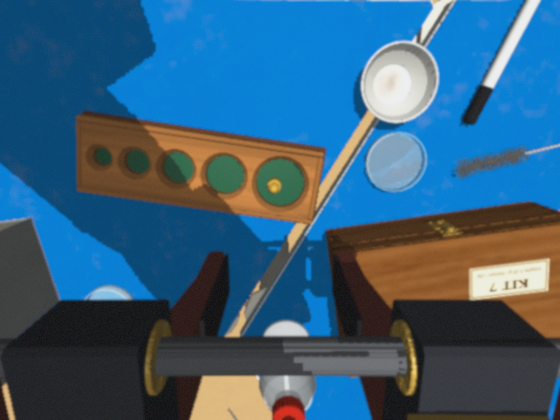

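The wrist view shows the block row with wells from (101,156) up to the largest at (280,182). The 20g stands at (274,185). Measuring the wells and the 20g from this view.

```bash
cat > m2.py <<'E'
from h import *
off=np.array([0,56.8,104.5,145,178.8])/1000
def wells(c,lo,hi,box):
    hsv=cv2.cvtColor(c["color"],cv2.COLOR_BGR2HSV); g=cv2.inRange(hsv,lo,hi)
    m=np.zeros_like(g);a,b,d,e=box;m[a:b,d:e]=g[a:b,d:e]; m=cv2.morphologyEx(m,cv2.MORPH_OPEN,np.ones((3,3)))
    k=sorted(cv2.findContours(m,0,2)[0],key=cv2.contourArea)[-5:]
    out=[]
    for q in k:
        h=cv2.convexHull(q); M=cv2.moments(h); uv=(M["m10"]/M["m00"],M["m01"]/M["m00"])
        p=onplane(c,uv,.0115)[0]; o=c["T"][:3,3]; sl=(p-o)[:2]/(o[2]-p[2]); out.append(p[:2]-.5*.0065*sl)
    out=np.array(sorted(out,key=lambda p:-p[1]))
    cen=out.mean(0); u,s,v=np.linalg.svd(out-cen); d=v[0]*np.sign(-v[0][1])
    fit=cen+np.outer(off-off.mean(),d); print("res mm",((out-fit)*1e3).round(1).tolist()); return fit
if __name__=="__main__":
    ct=cam("top");cw=cam("wrist")
    a=wells(ct,(50,60,20),(90,255,160),(185,250,135,262)); b=wells(cw,(45,60,20),(92,255,160),(110,225,75,330))
    print(a.round(4).tolist());print(b.round(4).tolist())
    L=[]
    for c,(r0,r1,c0,c1) in((ct,(198,221,145,168)),(cw,(160,208,256,305))):
        hsv=cv2.cvtColor(c["color"],cv2.COLOR_BGR2HSV)[r0:r1,c0:c1]; m=cv2.inRange(hsv,(12,120,70),(35,255,255)); ys,xs=np.where(m>0)
        uv=(xs.mean()+c0,ys.mean()+r0); print(uv,len(xs),onplane(c,uv,.027).round(4)); L.append(uv)
E
python3 m2.py
```

```text
res mm [[-0.5, -4.7], [0.6, 1.0], [-0.4, 3.1], [-0.3, 1.0], [0.7, -0.4]]
res mm [[0.0, -0.2], [0.1, -0.0], [-0.2, 0.1], [0.0, -0.1], [0.1, 0.2]]
[[0.549, 0.3657], [0.5415, 0.3094], [0.5353, 0.2621], [0.53, 0.2219], [0.5256, 0.1884]]
[[0.5495, 0.3677], [0.5414, 0.3115], [0.5347, 0.2643], [0.5289, 0.2242], [0.5241, 0.1907]]
(np.float64(162.28813559322035), np.float64(208.40677966101694)) 59 [[0.551  0.3502 0.027 ]]
(np.float64(278.64073550212163), np.float64(188.3974540311174)) 707 [[0.5543 0.3662 0.027 ]]
```

```bash
python3 - <<'E'
from h import *
c=cam("wrist");r0,c0=168,260
hsv=cv2.cvtColor(c["color"],cv2.COLOR_BGR2HSV)[r0:202,c0:292]; m=cv2.inRange(hsv,(12,110,90),(35,255,255))
n,l,st,ce=cv2.connectedComponentsWithStats(m)
for i in range(1,n):
    if st[i,4]>15: print(ce[i]+[c0,r0],st[i],onplane(c,ce[i]+[c0,r0],.0275).round(4))
P=cloud(c)[r0:202,c0:292].reshape(-1,3); q=P[P[:,2]>.031]; print(len(q),np.nanmean(q,0).round(4),np.nanmax(q[:,2]))
E
```

```text
[274.27647059 184.52941176] [  8   9  14  16 170] [[0.5504 0.3617 0.0275]]
[261.96296296 199.03703704] [ 0 27  7  7 27] [[0.5652 0.3493 0.0275]]
83 [0.5511 0.3613 0.0354] 0.03749047577822606
```

```bash
python3 -m crank '[0.0035,-0.0055,0.05,0,0,0,0.03, 0.0035,-0.0055,0.10,0,0,0,0.03, 0.0035,-0.0055,0.15,0,0,0,0.03, 0.0035,-0.0055,0.175,0,0,0,0.03, 0.0035,-0.0055,0.194,0,0,0,0.03, 0.0035,-0.0055,0.194,0,0,0,0.03, 0.0035,-0.0055,0.194,0,0,0,0,0.0035,-0.0055,0.194,0,0,0,0,0.0035,-0.0055,0.194,0,0,0,0]' 15
python3 -m crank '[0,0,0,0,0,0,0, 0,0,-0.02,0,0,0,0, 0,0,-0.04,0,0,0,0, 0,0,-0.04,0,0,0,0]'
```

```text
clock: 2.82
position: [0.5523, 0.361, 0.0439]
orientation: [-0.0, 3.14, 0.001]
wrist_force: [-0.3, 0.4, 3.7]
opening: 0.0086
finger_force: 15.0
clock: 3.32
position: [0.553, 0.3615, 0.0855]
orientation: [-0.0, 3.138, 0.004]
wrist_force: [-0.8, -0.8, 0.1]
opening: 0.0082
finger_force: 15.0
```

```bash
python3 -m crank '[0.0264,-0.1705,0,0,0,0,0, 0.0264,-0.1705,0,0,0,0,0, 0.0264,-0.1705,0,0,0,0,0, 0.0264,-0.1705,0,0,0,0,0, 0.0264,-0.1705,0,0,0,0,0]'
python3 - <<'E'
from h import *
c=cam("wrist");cv2.imwrite("pics/w2.png",c["color"]);s=ctrl.state();print(s["position"].round(4))
E
```

```text
clock: 3.95
position: [0.5258, 0.1904, 0.0829]
orientation: [0.001, 3.141, 0.001]
wrist_force: [-0.1, -0.4, 0.3]
opening: 0.0088
finger_force: 15.0
[0.5259 0.191  0.0828]
```

View pics/w2.png

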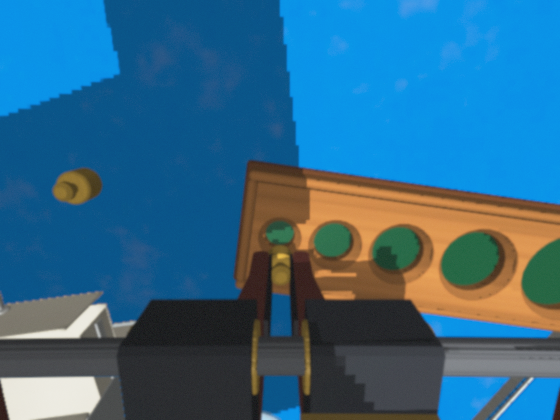

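```bash
cat > proj.py <<'E'
from h import *
def proj(c,p):
    q=np.linalg.inv(c["T"])@np.r_[p,1]; s=q[:2]/q[2]; s=s*(1+c["k1"]*(s@s)); return s*c["f"]+[c["cx"],c["cy"]]
E
python3 - <<'E'
from proj import *
c=cam("wrist"); print(onplane(c,[[281,247],[270,262],[292,262]],.0515).round(4)); print("seat now",onplane(c,[279,233],.0115).round(4))
hsv=cv2.cvtColor(c["color"],cv2.COLOR_BGR2HSV)[235:300,262:300]; m=cv2.inRange(hsv,(18,110,90),(35,255,255)); ys,xs=np.where(m>0)
print(len(xs),xs.min()+262,xs.max()+262,ys.min()+235,ys.max()+235)
print(proj(c,np.array([.524,.1907,.0515])),proj(c,np.array([.517,.1907,.0515])))
cv2.imwrite("pics/z.png",cv2.resize(c["color"][210:310,230:330],None,fx=5,fy=5,interpolation=cv2.INTER_CUBIC))
E
```

```text
[[0.5195 0.192  0.0515]
 [0.528  0.1862 0.0515]
 [0.528  0.1979 0.0515]]
seat now [[0.5255 0.1909 0.0115]]
671 264 292 235 285
[278.49262674 254.96939646] [278.48535397 242.48733261]
```

View pics/z.png

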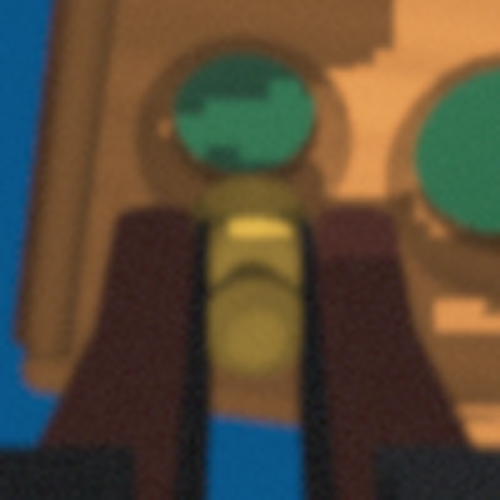

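The held 20g hangs upright at (280,262), about 1.5 mm past the well in x. Correcting, then setting it down.

```bash
python3 -m crank '[0.0015,0,0,0,0,0,0, 0.0015,0,0.02,0,0,0,0, 0.0015,0,0.032,0,0,0,0, 0.0015,0,0.0395,0,0,0,0, 0.0015,0,0.0395,0,0,0,0]'
python3 -m crank '[0,0,0,0,0,0,0.024, 0,0,0,0,0,0,0.024, 0,0,-0.03,0,0,0,0.024, 0,0,-0.09,0,0,0,0.03,0,0,-0.15,0,0,0,0.03,0,0,-0.15,0,0,0,0.03,0,0,-0.15,0,0,0,0.03]'
python3 - <<'E'
from h import *
c=cam("wrist");cv2.imwrite("pics/w3.png",c["color"]);s=ctrl.state();print(s["position"].round(4))
P=cloud(c);q=P[(np.abs(P[...,0]-.524)<.02)&(np.abs(P[...,1]-.1907)<.015)&(P[...,2]>.028)];print(len(q),np.nanmean(q,0),np.nanmax(q[:,2]))
E
```

```text
clock: 4.68
position: [0.5237, 0.1903, 0.0428]
orientation: [0.001, -3.141, 0.0]
wrist_force: [0.2, 0.3, -0.9]
opening: 0.0085
finger_force: 15.0
clock: 5.55
position: [0.5233, 0.1899, 0.1929]
orientation: [0.0, -3.141, 0.0]
wrist_force: [-0.9, 0.8, -0.4]
opening: 0.0299
finger_force: 0.0
[0.5228 0.1898 0.192 ]
904 [0.52162886 0.19530848 0.19045541] 0.28434631216282674
```

View pics/w3.png

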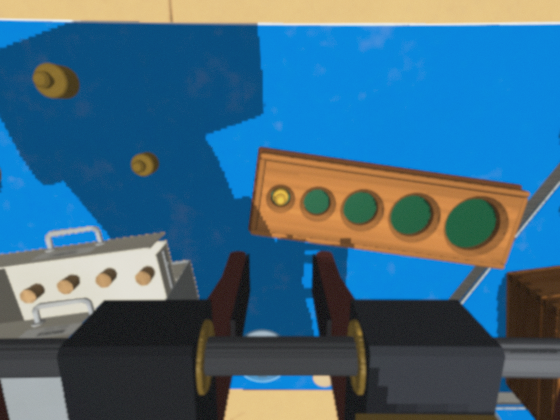

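The 20g stands centred in the smallest well at (281,196). Next I go over the 500g and measure the rest from close up.

```bash
python3 -m crank '[0.02,-0.28,-0.05,0,0,0,0.06, 0.02,-0.28,-0.05,0,0,0,0.06, 0.02,-0.28,-0.05,0,0,0,0.06, 0.02,-0.28,-0.05,0,0,0,0.06, 0.02,-0.28,-0.05,0,0,0,0.06, 0.02,-0.28,-0.05,0,0,0,0.06, 0.02,-0.28,-0.05,0,0,0,0.06, 0.02,-0.28,-0.05,0,0,0,0.06]'
cat > m3.py <<'E'
from proj import *
c=cam("wrist");s=ctrl.state();print(s["position"].round(4))
hsv=cv2.cvtColor(c["color"],cv2.COLOR_BGR2HSV); m=cv2.inRange(hsv,(16,100,60),(35,255,255)); m[298:]=0
cv2.imwrite("pics/w4.png",c["color"])
n,l,st,ce=cv2.connectedComponentsWithStats(m); o=c["T"][:3,3]
for i in range(1,n):
    if st[i,4]>60:
        k=(l==i).astype(np.uint8); q=cv2.findContours(k,0,2)[0][0].reshape(-1,2)
        # silhouette extents: foot front edge (image top), body sides
        u0,v0=q.min(0);u1,v1=q.max(0)
        f=onplane(c,[[ce[i][0],v0]],0.)[0]
        print(ce[i].round(1),st[i].tolist(),"foot front",f.round(4),"c@z=.015,.025",onplane(c,ce[i],.015)[0,:2].round(4),onplane(c,ce[i],.025)[0,:2].round(4))
E
python3 m3.py
```

```text
clock: 6.6
position: [0.5034, -0.0886, 0.2422]
orientation: [0.003, -3.14, -0.001]
wrist_force: [-0.5, 0.5, 0.1]
opening: 0.0603
finger_force: 0.0
[ 0.5036 -0.0887  0.2425]
[178.4 112.7] [0, 0, 560, 298, 67751] foot front [ 0.3294 -0.184   0.    ] c@z=.015,.025 [ 0.431  -0.1882] [ 0.4309 -0.1856]
[372.2 107.8] [358, 95, 29, 27, 625] foot front [0.4134 0.0052 0.    ] c@z=.015,.025 [0.4259 0.0025] [4.259e-01 1.000e-04]
[195.6 124.5] [178, 108, 36, 35, 984] foot front [ 0.4264 -0.1743  0.    ] c@z=.015,.025 [ 0.4422 -0.172 ] [ 0.4418 -0.1698]
[279.1 186.4] [258, 164, 43, 45, 1526] foot front [ 0.4833 -0.0889  0.    ] c@z=.015,.025 [ 0.5045 -0.0889] [ 0.5025 -0.0889]
[429.4 176.8] [419, 168, 22, 19, 322] foot front [0.4875 0.0715 0.    ] c@z=.015,.025 [0.4944 0.0664] [0.4926 0.0623]
[550.8 205.1] [540, 197, 20, 17, 267] foot front [0.5192 0.2051 0.    ] c@z=.015,.025 [0.5244 0.1956] [0.5219 0.188 ]
[ 80.4 278.4] [44, 246, 77, 52, 2333] foot front [ 0.5767 -0.313   0.    ] c@z=.015,.025 [ 0.6094 -0.3098] [ 0.6045 -0.3039]
[444.2 273.4] [437, 267, 15, 13, 119] foot front [0.602  0.1015 0.    ] c@z=.015,.025 [0.603  0.0951] [0.5983 0.0903]
[410.5 274.7] [405, 269, 13, 12, 109] foot front [0.6047 0.0632 0.    ] c@z=.015,.025 [0.6048 0.058 ] [0.6001 0.0541]
```

View pics/w4.png

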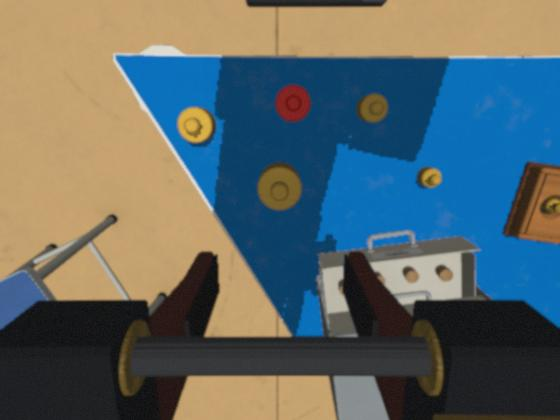

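500g at (280,187) right under the tool, 200g (196,125), 100g (373,107), 50g (430,177), red decoy (293,103). Picking the 500g by its body.

```bash
python3 -m crank '[0,0,0.06,0,0,0,0.06, 0,0,0.12,0,0,0,0.06, 0,0,0.17,0,0,0,0.06, 0,0,0.19,0,0,0,0.06, 0,0,0.208,0,0,0,0.06, 0,0,0.208,0,0,0,0.06,0,0,0.208,0,0,0,0,0,0,0.208,0,0,0,0,0,0,0.208,0,0,0,0]' 45
python3 -m crank '[0,0,0,0,0,0,0, 0,0,-0.03,0,0,0,0, 0,0,-0.08,0,0,0,0, 0,0,-0.14,0,0,0,0, 0,0,-0.15,0,0,0,0]'
python3 -m crank '[-0.0455,0.4565,0,0,0,0,0, -0.0455,0.4565,0,0,0,0,0, -0.0455,0.4565,0,0,0,0,0, -0.0455,0.4565,0,0,0,0,0, -0.0455,0.4565,0,0,0,0,0, -0.0455,0.4565,0,0,0,0,0, -0.0455,0.4565,0,0,0,0,0, -0.0455,0.4565,0,0,0,0,0, -0.0455,0.4565,0,0,0,0,0, -0.0455,0.4565,0,0,0,0,0]'
python3 -m crank '[0,0,0.05,0,0,0,0, 0,0,0.1,0,0,0,0, 0,0,0.105,0,0,0,0, 0,0,0.105,0,0,0,0]'
python3 - <<'E'
from h import *
c=cam("wrist");cv2.imwrite("pics/w5.png",c["color"][140:330,100:460]);s=ctrl.state();print(s["position"].round(4))
E
```

```text
clock: 7.78
position: [0.5045, -0.09, 0.0362]
orientation: [0.0, 3.14, -0.0]
wrist_force: [-0.0, 1.2, 6.6]
opening: 0.0419
finger_force: 45.0
clock: 8.4
position: [0.5056, -0.0904, 0.1886]
orientation: [0.0, 3.135, -0.002]
wrist_force: [0.5, -0.2, -5.7]
opening: 0.0418
finger_force: 45.0
clock: 9.65
position: [0.5484, 0.3648, 0.1837]
orientation: [-0.001, -3.139, 0.003]
wrist_force: [0.1, -0.1, -4.9]
opening: 0.0417
finger_force: 45.0
clock: 10.15
position: [0.5499, 0.3659, 0.0811]
orientation: [0.002, 3.141, 0.0]
wrist_force: [0.4, 0.9, -4.5]
opening: 0.0417
finger_force: 45.0
[0.5506 0.3666 0.0821]
```

View pics/w5.png

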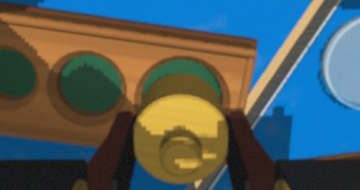

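```bash
python3 -m crank '[0.001,0.0015,0,0,0,0,0, 0.001,0.0015,0.015,0,0,0,0, 0.001,0.0015,0.026,0,0,0,0, 0.001,0.0015,0.034,0,0,0,0, 0.001,0.0015,0.034,0,0,0,0]'
```

```text
clock: 10.82
position: [0.5485, 0.368, 0.0471]
orientation: [-0.0, 3.141, -0.001]
wrist_force: [-2.6, -3.3, 7.6]
opening: 0.0416
finger_force: 45.0
```

```bash
python3 -m crank '[0,0,0,0,0,0,0.058, 0,0,0,0,0,0,0.058, 0,0,-0.02,0,0,0,0.06, 0,0,-0.08,0,0,0,0.06,0,0,-0.14,0,0,0,0.06,0,0,-0.19,0,0,0,0.06]' 20
python3 -m crank '[0.107,-0.541,0,0,0,0,0.03, 0.107,-0.541,0,0,0,0,0.03, 0.107,-0.541,0,0,0,0,0.03, 0.107,-0.541,0,0,0,0,0.03, 0.107,-0.541,0,0,0,0,0.03, 0.107,-0.541,0,0,0,0,0.03, 0.107,-0.541,0,0,0,0,0.03, 0.107,-0.541,0,0,0,0,0.03, 0.107,-0.541,0,0,0,0,0.03, 0.107,-0.541,0,0,0,0,0.03]'
python3 m3.py
python3 - <<'E'
from h import *
c=cam("top");cv2.imwrite("pics/t2.png",cv2.resize(c["color"][185:295,130:440],None,fx=2.58,fy=2.58,interpolation=cv2.INTER_CUBIC))
E
```

```text
clock: 11.58
position: [0.5486, 0.3684, 0.2402]
orientation: [-0.0, 3.139, 0.003]
wrist_force: [0.0, -0.4, -0.4]
opening: 0.0599
finger_force: 0.0
clock: 12.82
position: [0.4409, -0.1758, 0.2375]
orientation: [0.008, 3.14, -0.002]
wrist_force: [0.2, 0.7, -0.1]
opening: 0.03
finger_force: 0.0
[ 0.4411 -0.1743  0.2373]
[215.  120.3] [0, 0, 560, 298, 102759] foot front [ 0.2684 -0.2352  0.    ] c@z=.015,.025 [ 0.3757 -0.2388] [ 0.3754 -0.2371]
[457.4 170.1] [444, 157, 28, 27, 567] foot front [0.4147 0.0096 0.    ] c@z=.015,.025 [0.426  0.0042] [ 0.4244 -0.0006]
[284.4 186.9] [269, 171, 32, 33, 844] foot front [ 0.4283 -0.1709  0.    ] c@z=.015,.025 [ 0.4424 -0.171 ] [ 0.4403 -0.1711]
[509.4 233.2] [498, 224, 24, 19, 326] foot front [0.4883 0.0754 0.    ] c@z=.015,.025 [0.4938 0.0674] [0.4903 0.0608]
[ 82.9 284. ] [66, 269, 40, 26, 338] foot front [ 0.5398 -0.4001  0.    ] c@z=.015,.025 [ 0.5511 -0.394 ] [ 0.5461 -0.3881]
[118.6 287.2] [94, 268, 48, 30, 751] foot front [ 0.539  -0.3598  0.    ] c@z=.015,.025 [ 0.5553 -0.3555] [ 0.5502 -0.3506]
```

View pics/t2.png

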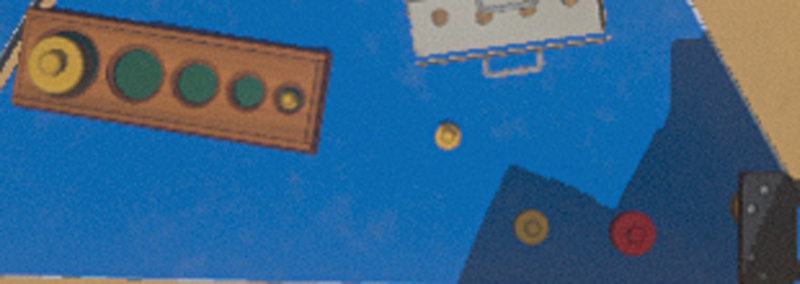

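The top view shows the 500g in its well at (58,62), with the 20g, 50g, 100g and red one undisturbed. Now the 200g by its knob.

```bash
python3 -m crank '[-0.0015,0.0033,0.06,0,0,0,0.034, -0.0015,0.0033,0.12,0,0,0,0.034, -0.0015,0.0033,0.16,0,0,0,0.034, -0.0015,0.0033,0.18,0,0,0,0.034, -0.0015,0.0033,0.196,0,0,0,0.034, -0.0015,0.0033,0.196,0,0,0,0.034,-0.0015,0.0033,0.196,0,0,0,0,-0.0015,0.0033,0.196,0,0,0,0,-0.0015,0.0033,0.196,0,0,0,0]' 35
python3 -m crank '[0,0,0,0,0,0,0, 0,0,-0.03,0,0,0,0, 0,0,-0.08,0,0,0,0, 0,0,-0.14,0,0,0,0, 0,0,-0.15,0,0,0,0]'
python3 -m crank '[-0.099,0.4825,0,0,0,0,0, -0.099,0.4825,0,0,0,0,0, -0.099,0.4825,0,0,0,0,0, -0.099,0.4825,0,0,0,0,0, -0.099,0.4825,0,0,0,0,0, -0.099,0.4825,0,0,0,0,0, -0.099,0.4825,0,0,0,0,0, -0.099,0.4825,0,0,0,0,0, -0.099,0.4825,0,0,0,0,0, -0.099,0.4825,0,0,0,0,0]'
python3 -m crank '[0,0,0.05,0,0,0,0, 0,0,0.1,0,0,0,0, 0,0,0.11,0,0,0,0, 0,0,0.11,0,0,0,0]'
python3 - <<'E'
from h import *
c=cam("wrist");cv2.imwrite("pics/w6.png",c["color"][140:330,100:460]);s=ctrl.state();print(s["position"].round(4))
E
```

```text
clock: 14.05
position: [0.4434, -0.1699, 0.0409]
orientation: [0.0, 3.14, -0.001]
wrist_force: [-0.5, -0.5, 2.7]
opening: 0.0134
finger_force: 35.0
clock: 14.68
position: [0.4444, -0.1703, 0.1935]
orientation: [0.0, 3.136, -0.004]
wrist_force: [0.4, -0.4, -3.3]
opening: 0.0132
finger_force: 35.0
clock: 15.92
position: [0.5404, 0.312, 0.1882]
orientation: [0.001, -3.138, 0.003]
wrist_force: [0.2, -0.1, -1.9]
opening: 0.0131
finger_force: 35.0
clock: 16.42
position: [0.5417, 0.3119, 0.0802]
orientation: [-0.002, -3.141, 0.001]
wrist_force: [-0.4, -0.3, -1.4]
opening: 0.0129
finger_force: 35.0
[0.5426 0.3126 0.0814]
```

View pics/w6.png

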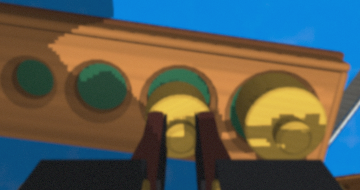

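The 200g is held upright at crop (180,108) and lines up with its well (180,85). The 500g is seated next to it. Lowering.

```bash
python3 -m crank '[0.0005,-0.0005,0.01,0,0,0,0, 0.0005,-0.0005,0.02,0,0,0,0, 0.0005,-0.0005,0.0285,0,0,0,0, 0.0005,-0.0005,0.0285,0,0,0,0, 0.0005,-0.0005,0.0285,0,0,0,0]'
```

```text
clock: 17.1
position: [0.5413, 0.3124, 0.0515]
orientation: [0.0, -3.142, 0.0]
wrist_force: [-0.6, -0.7, -1.1]
opening: 0.0132
finger_force: 35.0
```

```bash
python3 -m crank '[0,0,0.0005,0,0,0,0.027, 0,0,0.0005,0,0,0,0.027, 0,0,0.0005,0,0,0,0.027, 0,0,-0.02,0,0,0,0.03, 0,0,-0.08,0,0,0,0.03,0,0,-0.14,0,0,0,0.03,0,0,-0.19,0,0,0,0.03]' 20
python3 -m crank '[0.115,-0.31,0,0,0,0,0.03, 0.115,-0.31,0,0,0,0,0.03, 0.115,-0.31,0,0,0,0,0.03, 0.115,-0.31,0,0,0,0,0.03, 0.115,-0.31,0,0,0,0,0.03, 0.115,-0.31,0,0,0,0,0.03, 0.115,-0.31,0,0,0,0,0.03, 0.115,-0.31,0,0,0,0,0.03]'
python3 m3.py
```

```text
clock: 17.98
position: [0.5416, 0.3126, 0.2459]
orientation: [-0.0, 3.139, 0.002]
wrist_force: [0.1, -0.1, 0.5]
opening: 0.0301
finger_force: 0.0
clock: 18.98
position: [0.4269, 0.0029, 0.2425]
orientation: [-0.0, 3.14, 0.0]
wrist_force: [-0.0, 0.9, 1.0]
opening: 0.0298
finger_force: 0.0
[0.4269 0.0032 0.2422]
[244.   91.8] [0, 0, 560, 298, 78899] foot front [ 0.2533 -0.0305  0.    ] c@z=.015,.025 [ 0.3353 -0.0315] [ 0.3358 -0.0306]
[279.2 183.5] [268, 171, 24, 26, 504] foot front [0.4151 0.0027 0.    ] c@z=.015,.025 [0.4258 0.0027] [0.4238 0.0027]
[338.2 244.3] [330, 235, 18, 19, 250] foot front [0.4878 0.0694 0.    ] c@z=.015,.025 [0.4934 0.0673] [0.4896 0.0656]
[452.2 272.7] [441, 264, 22, 18, 268] foot front [0.523  0.2017 0.    ] c@z=.015,.025 [0.5268 0.1955] [0.5221 0.1903]
[509.6 278.9] [501, 267, 26, 27, 71] foot front [0.5264 0.2672 0.    ] c@z=.015,.025 [0.5341 0.2595] [0.5292 0.2527]
[ 52.3 288.2] [24, 271, 53, 27, 760] foot front [ 0.5314 -0.2582  0.    ] c@z=.015,.025 [ 0.5455 -0.2516] [ 0.5403 -0.2448]
[552.  285.5] [540, 271, 20, 27, 351] foot front [0.5311 0.3156 0.    ] c@z=.015,.025 [0.5418 0.3071] [0.5367 0.299 ]
[ 12.9 288.9] [4, 281, 23, 16, 88] foot front [ 0.5437 -0.3046  0.    ] c@z=.015,.025 [ 0.546  -0.2946] [ 0.5408 -0.2867]
```

```bash
python3 -m crank '[0.0005,0,0.06,0,0,0,0.03, 0.0005,0,0.12,0,0,0,0.03, 0.0005,0,0.17,0,0,0,0.03, 0.0005,0,0.19,0,0,0,0.03, 0.0005,0,0.204,0,0,0,0.03, 0.0005,0,0.204,0,0,0,0.03, 0.0005,0,0.204,0,0,0,0, 0.0005,0,0.204,0,0,0,0,0.0005,0,0.204,0,0,0,0]' 25
python3 -m crank '[0,0,0,0,0,0,0, 0,0,-0.03,0,0,0,0, 0,0,-0.08,0,0,0,0, 0,0,-0.14,0,0,0,0, 0,0,-0.15,0,0,0,0]'
python3 -m crank '[-0.1085,0.2615,0,0,0,0,0, -0.1085,0.2615,0,0,0,0,0, -0.1085,0.2615,0,0,0,0,0, -0.1085,0.2615,0,0,0,0,0, -0.1085,0.2615,0,0,0,0,0, -0.1085,0.2615,0,0,0,0,0, -0.1085,0.2615,0,0,0,0,0]'
python3 -m crank '[0,0,0.05,0,0,0,0, 0,0,0.1,0,0,0,0, 0,0,0.11,0,0,0,0, 0,0,0.11,0,0,0,0]'
python3 - <<'E'
from h import *
c=cam("wrist");cv2.imwrite("pics/w7.png",c["color"][140:330,100:460]);s=ctrl.state();print(s["position"].round(4))
E
```

```text
clock: 20.15
position: [0.4265, 0.0023, 0.0385]
orientation: [0.0, 3.14, -0.0]
wrist_force: [-0.1, -1.3, 2.5]
opening: 0.0114
finger_force: 25.0
clock: 20.78
position: [0.4278, 0.0023, 0.1912]
orientation: [0.0, 3.134, -0.0]
wrist_force: [1.3, -0.5, -1.3]
opening: 0.0115
finger_force: 25.0
clock: 21.65
position: [0.533, 0.2629, 0.1863]
orientation: [0.0, -3.139, 0.002]
wrist_force: [-0.1, -0.3, -0.3]
opening: 0.0113
finger_force: 25.0
clock: 22.15
position: [0.5341, 0.2631, 0.0779]
orientation: [-0.001, -3.141, 0.001]
wrist_force: [0.1, 0.7, -0.1]
opening: 0.0111
finger_force: 25.0
[0.535  0.2636 0.0789]
```

View pics/w7.png

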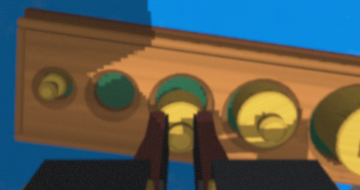

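```bash
python3 -m crank '[0,0.0008,0.01,0,0,0,0, 0,0.0008,0.02,0,0,0,0, 0,0.0008,0.0285,0,0,0,0, 0,0.0008,0.0285,0,0,0,0, 0,0.0008,0.0285,0,0,0,0]'
python3 -m crank '[0,0,0.0005,0,0,0,0.023, 0,0,0.0005,0,0,0,0.023, 0,0,0.0005,0,0,0,0.023, 0,0,-0.02,0,0,0,0.023, 0,0,-0.08,0,0,0,0.03,0,0,-0.14,0,0,0,0.03,0,0,-0.19,0,0,0,0.03]' 20
python3 -m crank '[0.0395,-0.1975,0,0,0,0,0.03, 0.0395,-0.1975,0,0,0,0,0.03, 0.0395,-0.1975,0,0,0,0,0.03, 0.0395,-0.1975,0,0,0,0,0.03, 0.0395,-0.1975,0,0,0,0,0.03, 0.0395,-0.1975,0,0,0,0,0.03]'
python3 m3.py
```

```text
clock: 22.82
position: [0.5341, 0.2647, 0.0489]
orientation: [0.0, -3.141, 0.0]
wrist_force: [-0.1, 0.2, -1.1]
opening: 0.0112
finger_force: 25.0
clock: 23.7
position: [0.5345, 0.2648, 0.2433]
orientation: [-0.0, 3.139, 0.002]
wrist_force: [-0.0, 1.2, 0.2]
opening: 0.0297
finger_force: 0.0
clock: 24.45
position: [0.4954, 0.0683, 0.2397]
orientation: [-0.001, 3.14, 0.001]
wrist_force: [1.2, -0.0, -0.5]
opening: 0.0299
finger_force: 0.0
[0.4953 0.0684 0.2395]
[285.2  31.6] [0, 0, 560, 64, 33678] foot front [0.3222 0.0737 0.    ] c@z=.015,.025 [0.3515 0.0736] [0.3533 0.0735]
[ 20.7 200. ] [0, 136, 64, 111, 3680] foot front [ 0.4479 -0.1966  0.    ] c@z=.015,.025 [ 0.5117 -0.1992] [ 0.5092 -0.192 ]
[279.1 184.3] [271, 175, 17, 19, 269] foot front [0.4873 0.0679 0.    ] c@z=.015,.025 [0.4944 0.068 ] [0.4924 0.068 ]
[397.4 212.5] [387, 204, 21, 18, 269] foot front [0.5193 0.1973 0.    ] c@z=.015,.025 [0.5248 0.1931] [0.5219 0.1898]
[469.7 222.9] [450, 208, 38, 31, 869] foot front [0.5238 0.2761 0.    ] c@z=.015,.025 [0.5361 0.2704] [0.5329 0.265 ]
[526.1 231.4] [491, 211, 69, 46, 1949] foot front [0.5271 0.3371 0.    ] c@z=.015,.025 [0.5455 0.3309] [0.5422 0.3238]
[ 77.4 264.7] [36, 221, 91, 77, 3275] foot front [ 0.539  -0.1538  0.    ] c@z=.015,.025 [ 0.5843 -0.1526] [ 0.5799 -0.1467]
[ 25.8 278.3] [0, 248, 64, 50, 2090] foot front [ 0.5705 -0.2151  0.    ] c@z=.015,.025 [ 0.6003 -0.2107] [ 0.5955 -0.2032]
[286.2 280.9] [281, 274, 11, 14, 111] foot front [0.603  0.0762 0.    ] c@z=.015,.025 [0.6043 0.076 ] [0.5993 0.0758]
[253.  282.4] [249, 276, 10, 13, 107] foot front [0.6055 0.0377 0.    ] c@z=.015,.025 [0.6062 0.0388] [0.6012 0.0396]
[189.3 293.6] [184, 289, 11, 9, 75] foot front [ 0.6221 -0.037   0.    ] c@z=.015,.025 [ 0.62   -0.0332] [ 0.6146 -0.0305]
```

```bash
python3 -m crank '[0.0005,-0.0004,0.06,0,0,0,0.028, 0.0005,-0.0004,0.12,0,0,0,0.028, 0.0005,-0.0004,0.17,0,0,0,0.028, 0.0005,-0.0004,0.19,0,0,0,0.028, 0.0005,-0.0004,0.2055,0,0,0,0.028, 0.0005,-0.0004,0.2055,0,0,0,0.028, 0.0005,-0.0004,0.2055,0,0,0,0, 0.0005,-0.0004,0.2055,0,0,0,0,0.0005,-0.0004,0.2055,0,0,0,0]' 20
python3 -m crank '[0,0,0,0,0,0,0, 0,0,-0.03,0,0,0,0, 0,0,-0.08,0,0,0,0, 0,0,-0.14,0,0,0,0, 0,0,-0.15,0,0,0,0]'
python3 -m crank '[-0.034,0.156,0,0,0,0,0, -0.034,0.156,0,0,0,0,0, -0.034,0.156,0,0,0,0,0, -0.034,0.156,0,0,0,0,0, -0.034,0.156,0,0,0,0,0]'
python3 -m crank '[0,0,0.05,0,0,0,0, 0,0,0.1,0,0,0,0, 0,0,0.11,0,0,0,0, 0,0,0.11,0,0,0,0]'
python3 - <<'E'
from h import *
c=cam("wrist");cv2.imwrite("pics/w8.png",c["color"][140:330,100:460]);s=ctrl.state();print(s["position"].round(4))
E
```

```text
clock: 25.62
position: [0.495, 0.0669, 0.0346]
orientation: [0.0, 3.14, 0.001]
wrist_force: [-0.3, 1.7, 4.9]
opening: 0.0097
finger_force: 20.0
clock: 26.25
position: [0.4964, 0.0669, 0.1876]
orientation: [0.0, 3.134, 0.001]
wrist_force: [-0.6, 0.4, -1.6]
opening: 0.0092
finger_force: 20.0
clock: 26.88
position: [0.5273, 0.2219, 0.1826]
orientation: [0.0, -3.139, 0.002]
wrist_force: [-0.3, -0.9, -0.6]
opening: 0.0094
finger_force: 20.0
clock: 27.38
position: [0.5282, 0.2219, 0.0738]
orientation: [-0.002, -3.141, 0.001]
wrist_force: [-0.8, -0.7, -0.1]
opening: 0.0093
finger_force: 20.0
[0.529  0.2225 0.0748]
```

View pics/w8.png

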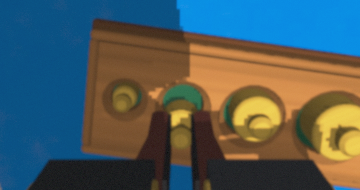

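```bash
python3 -m crank '[0,0.0017,0.005,0,0,0,0, 0,0.0017,0.015,0,0,0,0, 0,0.0017,0.0285,0,0,0,0, 0,0.0017,0.0285,0,0,0,0, 0,0.0017,0.0285,0,0,0,0]'
python3 -m crank '[0,0,0.0005,0,0,0,0.02, 0,0,0.0005,0,0,0,0.02, 0,0,0.0005,0,0,0,0.02, 0,0,-0.02,0,0,0,0.02, 0,0,-0.08,0,0,0,0.03,0,0,-0.14,0,0,0,0.03,0,0,-0.19,0,0,0,0.03]' 20
python3 -m crank '[0.06,0.06,0,0,0,0,0.03, 0.06,0.06,0,0,0,0,0.03, 0.06,0.06,0,0,0,0,0.03]'
python3 - <<'E'
from h import *
s=ctrl.state();c=cam("wrist");cv2.imwrite("pics/w9.png",c["color"])
P=cloud(c); P[300:]=np.nan
seat=np.array([[.5495,.3677],[.5414,.3115],[.5347,.2643],[.5289,.2242],[.5241,.1907]]);h=[.052,.038,.034,.029,.025];r=[.009,.0075,.0065,.0055,.005]
for q,t,k in zip(seat,h,r):
    m=(np.hypot(P[...,0]-q[0],P[...,1]-q[1])<.018)&(P[...,2]>.0115+t-.004)&(P[...,2]<.08); v=P[m]
    print(m.sum(),(np.nanmean(v,0)[:2]-q).round(4) if len(v) else None,"top-expected",(np.nanpercentile(v[:,2],80)-.0115-t).round(4) if len(v) else None)
E
```

```text
clock: 28.05
position: [0.5279, 0.2244, 0.0448]
orientation: [0.0, -3.141, 0.001]
wrist_force: [0.4, -0.6, -1.5]
opening: 0.0096
finger_force: 22.7
clock: 28.92
position: [0.5285, 0.2246, 0.2392]
orientation: [-0.0, 3.139, 0.002]
wrist_force: [0.3, 0.8, -0.1]
opening: 0.0301
finger_force: 0.0
clock: 29.3
position: [0.4674, 0.2854, 0.2368]
orientation: [-0.004, 3.14, 0.001]
wrist_force: [-0.1, -0.4, 0.3]
opening: 0.0302
finger_force: 0.0
262 [-0.0041  0.0004] top-expected 0.0004
154 [-0.0028  0.0004] top-expected 0.0001
129 [-0.0027  0.0012] top-expected 0.0
91 [-0.0019  0.0021] top-expected -0.0001
76 [-0.0025  0.0008] top-expected -0.0002
```

View pics/w9.png

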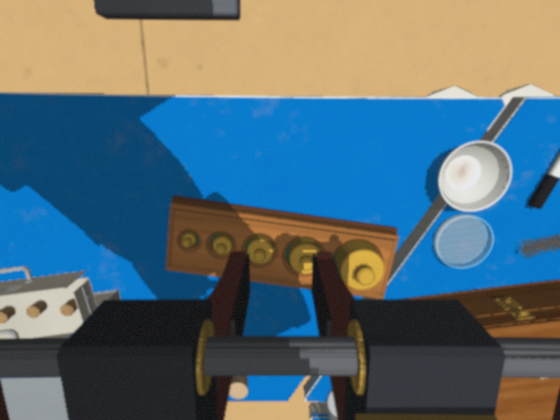

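All five stand in order at (188,240) to (362,267), with their tops within 0.5 mm of the expected seated heights.

```bash
python3 -c "
from station import ctrl
print(ctrl.hand_in())"
```

```text
the job is handed in; nothing more can be done
None
```

I handed the job in at about 29 s of robot time with all five brass weights standing in their own wells and the gripper clear of everything; the last wrist picture put each top within 0.5 mm of its seated height, but the hand-in returned no verdict.

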